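Go / no-go check of a guide sleeve on a bench limit gauge

ROBOT

A 7-joint arm with a two-finger parallel gripper is mounted at the origin on the work surface. World frame = base frame: x ahead of the robot, y to its left, z up, the work surface at z = 0. Lengths are in m, angles in rad, forces in N, time in s.
With the tool pointing down it reaches from about 0.4 to 0.85 m from the base axis. Payload 10.4 kg.
Tool frame: the origin (TCP) lies midway between the tips of the shut fingers; the grasp point (between the pads) lies 19 mm behind it; z points along the fingers, y is the line along which they close (so a half turn about z gives the same grasp; the last joint's range is limited). The gripper opens to 85 mm and grips with 20 to 120 N. Pads are 22 mm wide; open, the fingers measure 114 mm over their backs; the gripper's body (76 mm by 85 mm) begins 54 mm behind the grasp point. The pads swing forward as they close: fully open they stand 13 mm farther back than shut.
Start: joints at [-1.19, 0.332, -0.065, 1.46, 0.022, 1.35, -0.088], TCP at [0.246, 0.575, 0.231] pointing down, gripper open.
Joint ranges: [-2.6, 2.6], [-0.5, 2.12], [-1.47, 1.34], [0.16, 2.42], [-1.27, 4.41], [0.06, 2.06], [-2.6, 2.6]. Speed limits (rad/s): [2.22, 2.22, 2.79, 2.79, 3.14, 3.14, 3.14].

INTERFACE

Orientations are given as a unit quaternion [x, y, z, w].
In Python, from workcell import monitor, eyes, manip gives the robot as it stands.
- The arm moves only by the tool send_rows, never from a script. Its arguments are lists of equal length, an entry for each row: "offset": the shift along the tool's x, y, z in mm, a list of three; "roll": the turn about the tool's z in rad. In form: {"offset": [[tx, ty, tz], ...], "roll": [roll, ...]}. A call has exactly 5 rows; each row is the pose to reach, as a shift and turn from the pose commanded when the call began, along the tool's axes at that moment; what a row does not reach only later rows make up. A row lasts 1/12 s, in which the tool goes at most 41.7 mm and 7.16 degrees, less where a joint would pass 70% of its speed; a pose out of reach is approached as far as the arm can. A call with a gripper value outside its range is refused whole. "jaw" is the opening, from 0 (shut) to 1 (fully open), set as the call begins (left out, the last holds). The fingers move at their own pace and stop on an object; "newtons" is the grip in N (left out, the last holds). Time passes only in rows, so rows that repeat a pose let the fingers close, or fill a call up. It gives the time, the measured TCP pose, the force and the opening at its end, in the units of the state.
- monitor.get_obs(): the state, without advancing time (a new reading comes with each control period).
- eyes.camera(name): name is "scene" or "top"; returns (picture, depth): 400x640x3 uint8, blue, green, red; 400x640 float32, m along the optical axis (not along the pixel's ray), 0 where there is no reading.
- eyes.camera_params(name): a dict with "fovy" (degrees; the focal length in pixels is half the picture's height over the tangent of half this angle, whatever the lens; pixels are square), "cx", "cy" (the principal point, pixels), "k1" (the pictures are not rectified: a ray, as slopes to the right and down, at radius r is drawn at 1 + k1 r^2 times it, then the intrinsics apply), "R" (3x3) and "t" (3): a world point X has camera coordinates R X + t. Camera axes: x right, y down, z forward; pixel columns grow to the right and rows downward; lengths in m; the calibration is good to about 2 mm. A picture is of the moment at which its call begins. camera_params takes no time and is no camera call.
- manip.hand_in(): hands the job in, once; it reports no verdict.
The state is a dict: "clock": time; "joint_pos": joint angles; "joint_velocities": joint speeds; "tau": joint torques, N m; "position": TCP position; "ee_rot": TCP orientation; "ft_force": force on the tool from outside, world axes, zero at the start; "torque": the same for the moment, N m; "grip_width": opening from 0.0 (shut) to 1.0 (fully open).
Only numpy, scipy, OpenCV 4.12 (cv2) and the standard library are available. Lean on these libraries where they do the work, as an engineer would, in place of code of your own. Each camera call takes 0.05 s, during which the arm holds its last target. There are 200 camera calls.

TASK

Gauge the next sleeve in line, the one at the yellow-marked head of the queue rail: lay it in the V-way of the bench gauge between the two pins and let go, then slide it onto the green-collared go pin as far as it will go and, if it runs home against the green collar, slide it back the other way onto the red-collared no-go pin as far as it will go, with light pushes and no forcing. A sleeve that runs home on the go pin but is refused by the no-go pin is set down in the green tray; one that the go pin will not enter is rework for the yellow tray (no need to offer it to the no-go pin); one that runs onto both pins is scrap for the red tray. Set the sleeve down rather than dropping it, and leave the waiting sleeves and the other things on the bench where they are.

Things in the scene. Friction and masses are not known exactly. Their poses are not given: they have to be found in the camera images.
- sleeve_a: one of three like-looking aluminium sleeves: tube 42 mm outside diameter, 40 mm long, about 130 g; both mouths counterbored 22 mm wide, 3 mm deep; the bore between may be right, too tight or too wide (unknown, and the order in line varies). Origin: middle of the tube, y along the bore, ends alike. Starts lying in the queue rail, axis level
- sleeve_b: one of three like-looking aluminium sleeves: tube 42 mm outside diameter, 40 mm long, about 130 g; both mouths counterbored 22 mm wide, 3 mm deep; the bore between may be right, too tight or too wide (unknown, and the order in line varies). Origin: middle of the tube, y along the bore, ends alike. Starts lying in the queue rail, axis level
- sleeve_c: one of three like-looking aluminium sleeves: tube 42 mm outside diameter, 40 mm long, about 130 g; both mouths counterbored 22 mm wide, 3 mm deep; the bore between may be right, too tight or too wide (unknown, and the order in line varies). Origin: middle of the tube, y along the bore, ends alike. Starts lying in the queue rail, axis level
- queue: queue rail, fixed: wooden 90 degree V-way on a plate 64 mm wide, 200 mm long, along its own y; three sleeves lie in it in line, 58 mm between centres (18 mm gaps), axes 46 mm above the origin. V edges: 13 mm below the sleeve axis, 23 mm to either side. Yellow-marked head: +y end, nearest the robot; 52 mm high stop at the other end. Origin: centre of the underside, z up
- queue_head (a point): where the centre of the first sleeve in line lies, at the yellow-marked end of the queue rail; the sleeve that starts here is the one to gauge
- gauge: limit gauge, fixed: base 90 x 300 x 16 mm (x, y, z) with a steel V-way along its y; a sleeve lying in it has its axis at x 0, z 60 mm, in line with both pins. V edges: 13 mm below that axis, 23 mm to either side. End blocks 52 mm wide, 20 mm thick at y +140 and -140 mm, 92 mm high, carry the go pin (+y) and no-go pin (-y); free between the noses: y -70 to +70 mm. Origin: centre of the underside
- go_pin: go pin, fixed in the gauge: level steel pin 13 mm thick, 24 mm long, pointing to the gauge's -y from a green collar 25 mm thick, 36 mm long, so fingers can straddle the collar behind a sleeve. Origin: centre of the collar's face, where a sleeve that is home ends (its centre at gauge y +74 mm). A bore too tight stops with the pin 3 mm in (centre at gauge y +53 mm). Axes as the gauge's
- nogo_pin: no-go pin, fixed in the gauge: like the go pin but 18 mm thick, pointing to the gauge's +y, with a red collar of the same size. Origin: centre of the collar's face. A sleeve it refuses stops with the pin 3 mm in (centre at gauge y -53 mm); one with too wide a bore runs on to the collar (centre at gauge y -74 mm). Axes as the gauge's
- tray_green: green plastic tray, fixed, 140 mm (x) by 130 mm (y) outside, 55 mm high, walls and floor 4 mm thick; for good sleeves. Origin: centre of its underside, z up. The three trays change places
- tray_yellow: yellow plastic tray, fixed, 140 mm (x) by 130 mm (y) outside, 55 mm high, walls and floor 4 mm thick; for rework, bore too tight. Origin: centre of its underside, z up. The three trays change places
- tray_red: red plastic tray, fixed, 140 mm (x) by 130 mm (y) outside, 55 mm high, walls and floor 4 mm thick; for scrap, bore too wide. Origin: centre of its underside, z up. The three trays change places
- specimen: loose grooved steel test block, 65 x 90 x 52 mm, 0.9 kg; bystander. Origin: centre of its underside
- caliper: loose digital caliper lying flat, 210 mm long, 10 mm high; bystander. Origin: middle of its beam's underside, x along the beam
- dropper: loose white dropper bottle with a red cap, 32 mm in diameter, about 75 mm high; bystander. Origin: centre of its underside
- hex_key: loose L-shaped hex key, 96 mm by 32 mm, 6 mm thick, lying flat; bystander. Origin: in the middle of its long arm, which lies along x
Not all that is in view belongs to the job. Of the things that look like the tray_yellow, the larger one is meant.

How it is judged:
On the way, in this order (a step that is already met when the one before it is completed fails the run):
1. a sleeve lies in the gauge's V-way, between the two pins and clear of them, let go (((x of sleeve_a in the frame of gauge between -0.005 and 0.005 m and z of sleeve_a in the frame of gauge between 0.055 and 0.065 m and angle between the y axis of sleeve_a and the y axis of gauge, either way round below 0.1 rad and y of sleeve_a in the frame of gauge between -0.047 and 0.047 m and contact force between the fingers and sleeve_a below 0.2 N) or (x of sleeve_b in the frame of gauge between -0.005 and 0.005 m and z of sleeve_b in the frame of gauge between 0.055 and 0.065 m and angle between the y axis of sleeve_b and the y axis of gauge, either way round below 0.1 rad and y of sleeve_b in the frame of gauge between -0.047 and 0.047 m and contact force between the fingers and sleeve_b below 0.2 N) or (x of sleeve_c in the frame of gauge between -0.005 and 0.005 m and z of sleeve_c in the frame of gauge between 0.055 and 0.065 m and angle between the y axis of sleeve_c and the y axis of gauge, either way round below 0.1 rad and y of sleeve_c in the frame of gauge between -0.047 and 0.047 m and contact force between the fingers and sleeve_c below 0.2 N))), for 0.1 s.
2. it is slid onto the go pin as far as it will go: home against the green collar, or stopped at the pin's nose if the bore is too tight (within 4 mm) (((x of sleeve_a in the frame of gauge between -0.005 and 0.005 m and z of sleeve_a in the frame of gauge between 0.055 and 0.065 m and angle between the y axis of sleeve_a and the y axis of gauge, either way round below 0.1 rad and y of sleeve_a in the frame of gauge above 0.07 m) or (x of sleeve_b in the frame of gauge between -0.005 and 0.005 m and z of sleeve_b in the frame of gauge between 0.055 and 0.065 m and angle between the y axis of sleeve_b and the y axis of gauge, either way round below 0.1 rad and y of sleeve_b in the frame of gauge above 0.049 m) or (x of sleeve_c in the frame of gauge between -0.005 and 0.005 m and z of sleeve_c in the frame of gauge between 0.055 and 0.065 m and angle between the y axis of sleeve_c and the y axis of gauge, either way round below 0.1 rad and y of sleeve_c in the frame of gauge above 0.07 m))), for 0.1 s.
3. if it ran home, it is slid back onto the no-go pin: stopped at the pin's nose (within 4 mm), or well onto the pin if the bore is too wide; if it did not, it is lifted off the gauge (((x of sleeve_a in the frame of gauge between -0.005 and 0.005 m and z of sleeve_a in the frame of gauge between 0.055 and 0.065 m and angle between the y axis of sleeve_a and the y axis of gauge, either way round below 0.1 rad and y of sleeve_a in the frame of gauge below -0.049 m) or z of sleeve_b in the frame of gauge above 0.09 m or (x of sleeve_c in the frame of gauge between -0.005 and 0.005 m and z of sleeve_c in the frame of gauge between 0.055 and 0.065 m and angle between the y axis of sleeve_c and the y axis of gauge, either way round below 0.1 rad and y of sleeve_c in the frame of gauge below -0.064 m))), for 0.1 s.
At the end, for the whole second after the job is handed in: the sleeve that was first in line lies at rest in the tray for its result (green: right bore, yellow: too tight, red: too wide), its centre inside the tray's walls and less than 45 mm above its underside, released; the other two sleeves are within 15 mm of where they waited (((x of sleeve_a in the frame of tray_green between -0.06 and 0.06 m and y of sleeve_a in the frame of tray_green between -0.055 and 0.055 m and z of sleeve_a in the frame of tray_green below 0.045 m and linear speed of sleeve_a below 0.03 m/s and distance of each of sleeve_b, sleeve_c from where it was at the start of the episode below 0.015 m and distance between each of sleeve_b, sleeve_c and queue_head above 0.035 m) or (x of sleeve_b in the frame of tray_yellow between -0.06 and 0.06 m and y of sleeve_b in the frame of tray_yellow between -0.055 and 0.055 m and z of sleeve_b in the frame of tray_yellow below 0.045 m and linear speed of sleeve_b below 0.03 m/s and distance of each of sleeve_a, sleeve_c from where it was at the start of the episode below 0.015 m and distance between each of sleeve_a, sleeve_c and queue_head above 0.035 m) or (x of sleeve_c in the frame of tray_red between -0.06 and 0.06 m and y of sleeve_c in the frame of tray_red between -0.055 and 0.055 m and z of sleeve_c in the frame of tray_red below 0.045 m and linear speed of sleeve_c below 0.03 m/s and distance of each of sleeve_a, sleeve_b from where it was at the start of the episode below 0.015 m and distance between each of sleeve_a, sleeve_b and queue_head above 0.035 m))); the robot touches nothing.
It fails at once if a pin is forced: more than 40 N between a sleeve and a gauge pin (contact force between any of sleeve_a, sleeve_b, sleeve_c and go_pin above 40 N or contact force between any of sleeve_a, sleeve_b, sleeve_c and nogo_pin above 40 N).
It fails at once if a sleeve is dropped: clear of the fingers with its centre more than 90 mm above the bench ((height (world z) of sleeve_a above 0.09 m and contact force between the fingers and sleeve_a below 0.2 N) or (height (world z) of sleeve_b above 0.09 m and contact force between the fingers and sleeve_b below 0.2 N) or (height (world z) of sleeve_c above 0.09 m and contact force between the fingers and sleeve_c below 0.2 N)).
It fails at once if a bystander (test block, caliper, dropper bottle, hex key) is moved more than 30 mm (distance of any of specimen, caliper, dropper, hex_key from where it was at the start of the episode above 0.03 m).
It also fails if it takes over 58 s, if anything falls off the work surface, if the arm or the gripper's body presses on something with over 40 N, if the wrist force passes 120 N, or if a joint passes its speed limit or range.

## Working session

There is one attempt and no reset: what is moved stays moved. The work goes in short steps, Python scripts to look and compute and a tool call to move; the robot and the scene stay as the last step left them, time stands still between calls to the robot, and variables do not carry over. Pictures are saved under pics/ and viewed, on a budget of 10 in all, crops included, one or two more only if the job needs it, and the job is handed in when it is done.

Besides the shell and the picture viewer there is one more tool, called after "Emit:" as name(argument=value, ...), one argument or row to a line, values as JSON. send_rows: Moves the arm, as the interface text tells. Its arguments: {"type":"object","properties":{"offset":{"type":"array"},"roll":{"type":"array"},"jaw":{"type":"number"},"newtons":{"type":"number"}},"required":["offset","roll"]}

```bash
ls; mkdir -p pics; python3 - <<'E'
from workcell import monitor, eyes
import cv2,numpy as np
print(monitor.get_obs())
for n in("scene","top"):
    p,d=eyes.camera(n); cv2.imwrite(f"pics/{n}0.png",p); np.savez(f"{n}0.npz",p=p,d=d); print(n,eyes.camera_params(n),(d>0).mean())
E
```

```text
pics
{'clock': 0.0, 'joint_pos': array([-1.18957428,  0.33289661, -0.0647007 ,  1.46093576,  0.02158497,
        1.34991079, -0.08848127]), 'joint_velocities': array([-0.00185626, -0.00021024, -0.00025265, -0.00121241, -0.0017397 ,
        0.00120551, -0.00224926]), 'tau': array([-5.04532400e-04, -6.25450802e+01,  4.86546883e-02, -3.91612244e+01,
        1.61372276e-02,  9.95133334e-03,  7.16555263e-06]), 'position': array([0.24543647, 0.5743807 , 0.23050314]), 'ee_rot': array([ 2.00523742e-01,  9.79688572e-01, -7.17846523e-04, -1.20150868e-04]), 'ft_force': array([-1.15328186, -0.27002588, -0.14521331]), 'torque': array([ 0.03837166,  0.00574613, -0.01811368]), 'grip_width': 1.0025359518863444}
scene {'fovy': 46.47538768324162, 'cx': 323.616074169765, 'cy': 202.85626836560292, 'k1': -0.05758039590594207, 'R': array([[ 0.25832422,  0.96594395,  0.01486225],
       [ 0.73160253, -0.18556061, -0.65599161],
       [-0.63089328,  0.18033178, -0.75462184]]), 't': array([-0.19088253, -0.41347811,  1.5688502 ])} 0.9960859375
top {'fovy': 55.45909325527621, 'cx': 314.5392693753437, 'cy': 201.4723397041367, 'k1': -0.003699804206751165, 'R': array([[-0.02410329, -0.99928784,  0.02903177],
       [-0.99159074,  0.02020396, -0.12782643],
       [ 0.12714885, -0.03186867, -0.99137155]]), 't': array([0.03438068, 0.62205185, 0.99234885])} 0.99596484375
```

View pics/top0.png

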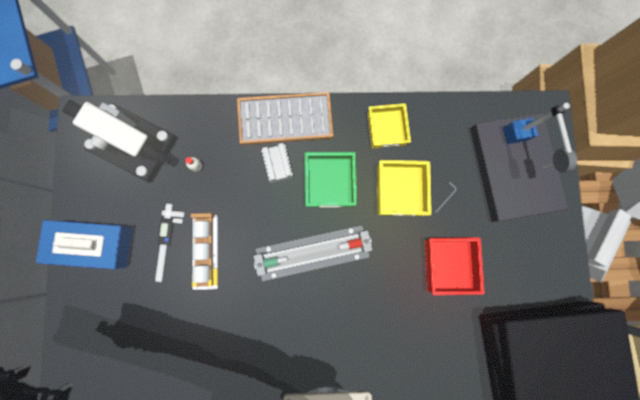

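View pics/scene0.png

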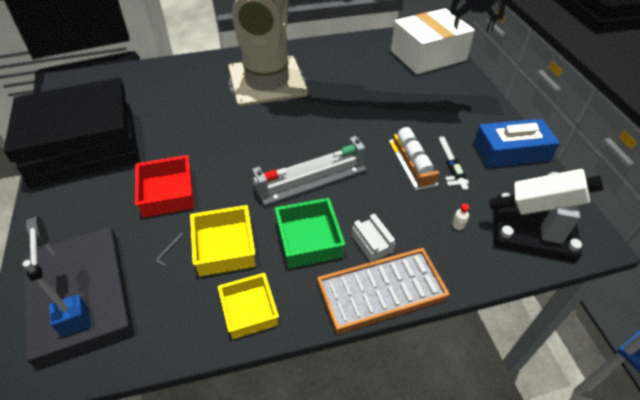

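Top view: the queue is at about (203,250), with its yellow head at (214,282). The gauge runs (258,265)–(368,240) with green on the left. Trays: green (330,180), large yellow (404,188), red (455,266). 

What could be mistaken for the target:
- **Sleeves:** three in the rail at about (200,228), (202,250) and (202,272). The one at (202,272), by the yellow mark, is the one to gauge.
- **Similar objects:** the rack rollers at (285,118) and the test block at (277,162) aren't sleeves.
- **Small yellow tray:** (389,125) is a decoy.

```bash
cat > h.py <<'E'
from workcell import monitor, eyes
import cv2,numpy as np
from scipy.spatial.transform import Rotation as Ro
def rays(n,uv):
    c=eyes.camera_params(n); f=200/np.tan(np.radians(c["fovy"]/2))
    K=np.array([[f,0,c["cx"]],[0,f,c["cy"]],[0,0,1]])
    s=cv2.undistortPoints(np.float64(uv).reshape(-1,1,2),K,np.array([c["k1"],0,0,0,0]))[:,0]
    return np.c_[s,np.ones(len(s))],np.array(c["R"]),np.array(c["t"])
def plane(n,uv,z):
    s,R,t=rays(n,uv); C=-R.T@t; d=s@R
    return C+d*((z-C[2])/d[:,2])[:,None]
def cloud(n,d):
    v,u=np.mgrid[:400,:640]; s,R,t=rays(n,np.c_[u.ravel(),v.ravel()])
    return ((s*d.reshape(-1,1)-t)@R).reshape(400,640,3)
def project(n,X):
    c=eyes.camera_params(n); f=200/np.tan(np.radians(c["fovy"]/2))
    K=np.array([[f,0,c["cx"]],[0,f,c["cy"]],[0,0,1]])
    return cv2.projectPoints(np.float64(X).reshape(-1,1,3),cv2.Rodrigues(np.array(c["R"]))[0],np.array(c["t"]),K,np.array([c["k1"],0,0,0,0]))[0][:,0]
E
python3 - <<'E'
from h import *
for n in("top","scene"):
    z=np.load(n+"0.npz"); P=cloud(n,z["d"]); hsv=cv2.cvtColor(z["p"],cv2.COLOR_BGR2HSV)
    print(n)
    for c,(a,b) in dict(green=(45,85),yellow=(22,33),red=(0,5)).items():
        m=cv2.inRange(hsv,(a,130,60),(b,255,255)); N,L,S,C=cv2.connectedComponentsWithStats(m)
        for i in range(1,N):
            if S[i,4]<25: continue
            q=P[L==i]; r=cv2.minAreaRect(q[:,:2].astype(np.float32)*1000)
            print(c,C[i].round(),S[i,4],"mid",np.median(q,0).round(3),"rect",np.round(r[0]),np.round(r[1]),round(r[2],1),"zmax",np.percentile(q[:,2],95).round(3))
z=np.load("top0.npz");P=cloud("top",z["d"])
# raised regions queue & gauge
for nm,(u0,u1,v0,v1) in dict(q=(185,225,205,297),g=(245,380,222,288)).items():
    q=P[v0:v1,u0:u1].reshape(-1,3); 
    for lo,hi in((.008,.03),(.03,.05),(.053,.08),(.08,.11)):
        s=q[(q[:,2]>lo)&(q[:,2]<hi)]
        if len(s)>5: r=cv2.minAreaRect(s[:,:2].astype(np.float32)*1000);print(nm,lo,hi,len(s),s.mean(0).round(3),r)
a=z["p"][195:305,180:385]
cv2.imwrite("pics/c1.png",cv2.resize(a,None,fx=3.9,fy=3.9,interpolation=cv2.INTER_CUBIC))
E
```

```text
top
green [347. 155.] 33 mid [ 0.748 -0.071  0.05 ] rect [629.  -2.] [ 41. 293.] 60.1 zmax 0.056
green [342. 160.] 53 mid [ 0.745 -0.062  0.004] rect [742. -58.] [55. 18.] 82.6 zmax 0.013
yellow [389. 125.] 1569 mid [ 0.845 -0.199  0.005] rect [ 689. -126.] [149. 512.] 64.1 zmax 0.043
yellow [404. 187.] 2850 mid [ 0.661 -0.233  0.005] rect [ 634. -123.] [188. 413.] 14.6 zmax 0.056
yellow [213. 278.] 78 mid [0.422 0.297 0.009] rect [427. 296.] [15. 39.] 78.6 zmax 0.033
red [189. 160.] 30 mid [0.735 0.352 0.073] rect [746. 362.] [47. 13.] 45.1 zmax 0.076
red [454. 266.] 3224 mid [ 0.44  -0.362  0.005] rect [ 445. -197.] [503. 158.] 88.6 zmax 0.056
red [355. 243.] 96 mid [ 0.508 -0.081  0.071] rect [508. -81.] [21. 32.] 8.7 zmax 0.074
scene
green [349. 149.] 70 mid [0.468 0.14  0.071] rect [467. 139.] [16. 33.] 18.5 zmax 0.076
green [309. 232.] 3668 mid [ 0.669 -0.019  0.011] rect [952. -49.] [161. 803.] 83.3 zmax 0.057
yellow [555.  68.] 96 mid [ 0.149  1.031 -0.007] rect [742. 447.] [  45. 1727.] 45.4 zmax 0.008
yellow [627. 139.] 143 mid [ 0.549  1.031 -0.006] rect [ 549. 1032.] [15.
[... 853 characters left out ...]
37)
q 0.053 0.08 696 [0.496 0.321 0.062] ((506.90997314453125, 321.87255859375), (177.2223663330078, 38.589752197265625), 1.3818037509918213)
g 0.008 0.03 1754 [0.485 0.031 0.016] ((485.59210205078125, 28.952468872070312), (90.03426361083984, 300.74127197265625), 11.007572174072266)
g 0.03 0.05 1273 [0.485 0.03  0.041] ((485.65362548828125, 29.198654174804688), (48.97077178955078, 260.657470703125), 10.995429039001465)
g 0.053 0.08 621 [0.486 0.03  0.071] ((485.33416748046875, 29.679969787597656), (51.908599853515625, 307.7434387207031), 11.010587692260742)
g 0.08 0.11 130 [0.486 0.023 0.084] ((485.74847412109375, 29.913673400878906), (50.14313888549805, 297.19677734375), 11.061284065246582)
```

View pics/c1.png

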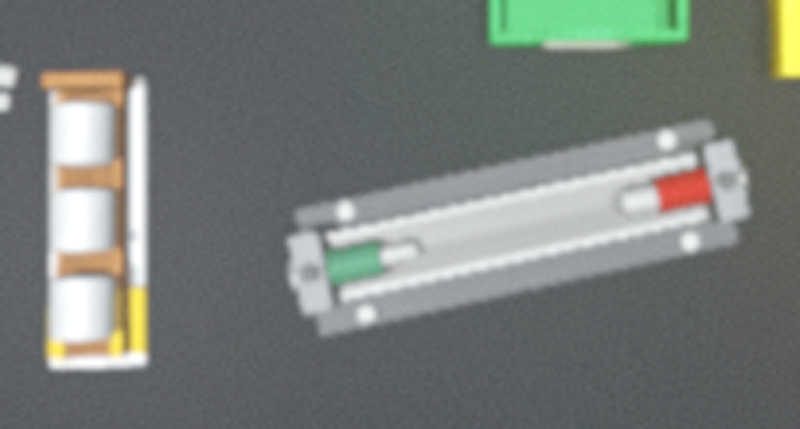

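The crop confirms the head sleeve at crop (85,308), by the yellow mark. The green go collar is at (355,262) and the red no-go collar at (685,190). Next I'll get the exact sleeve and tray poses, plus a move calculator.

```bash
cat >> h.py <<'E'
def go(x,y,z,yaw):
    "offset/roll to TCP x,y,z (m) with tool y at world yaw (deg, mod 180)"
    o=monitor.get_obs(); R=Ro.from_quat(o["ee_rot"]).as_matrix()
    w=np.degrees(np.arctan2(R[1,1],R[0,1])); d=(yaw-w+90)%180-90
    print("pos",o["position"].round(4),"yaw %.1f"%w,"F",o["ft_force"].round(1),"grip %.2f"%o["grip_width"],"t",o["clock"],"j7 %.2f"%o["joint_pos"][6])
    print("offset mm",(1000*R.T@(np.array([x,y,z])-o["position"])).round(1),"roll %.3f or %.3f"%(-np.radians(d),-np.radians(d-np.sign(d)*180)))
G=np.array([.4856,.0293]);A=np.radians(11.0)
def gw(x,y): return G+x*np.array([np.cos(A),np.sin(A)])+y*np.array([-np.sin(A),np.cos(A)])
E
python3 - <<'E'
from h import *
z=np.load("top0.npz");P=cloud("top",z["d"])
s=P[205:297,185:225]; m=np.uint8((s[...,2]>.055)&(s[...,2]<.075)); N,L,S,C=cv2.connectedComponentsWithStats(m,connectivity=4)
for i in range(1,N):
    if S[i,4]>20:
        q=s[L==i]; print(C[i]+[185,205],S[i,4],q.min(0).round(4),q.max(0).round(4),q.mean(0).round(4),cv2.minAreaRect(q[:,:2].astype(np.float32)*1000))
for nm,(u0,u1,v0,v1) in dict(green=(298,362,146,213),yellow=(372,437,155,221),red=(420,490,231,300)).items():
    q=P[v0:v1,u0:u1].reshape(-1,3); q=q[(q[:,2]>.045)&(q[:,2]<.062)]; print(nm,cv2.minAreaRect(q[:,:2].astype(np.float32)*1000))
Z=np.load("scene0.npz");Q=cloud("scene",Z["d"]); u,v=project("scene",[.43,.32,.067])[0];print(u,v)
s=Q[int(v)-14:int(v)+15,int(u)-14:int(u)+15].reshape(-1,3);s=s[(s[:,2]>.055)&(s[:,2]<.08)];print(len(s),s.min(0),s.max(0))
print("gauge centre",gw(0,0)); go(.435,.322,.15,91)
E
```

```text
[199.67579909 228.69863014] 219 [0.5351 0.3046 0.0553] [0.5744 0.3413 0.0702] [0.5543 0.3222 0.0627] ((554.75341796875, 322.99005126953125), (39.355552673339844, 36.692325592041016), 0.014398280531167984)
[199.59090909 251.3       ] 220 [0.4763 0.3038 0.0554] [0.5151 0.3406 0.0703] [0.4959 0.3215 0.0628] ((495.8708190917969, 322.2502136230469), (39.00529861450195, 36.49139404296875), 0.7417837977409363)
[199.82532751 273.85152838] 229 [0.4181 0.3027 0.0551] [0.4583 0.3393 0.0715] [0.4385 0.3202 0.0628] ((438.2568359375, 321.0165100097656), (40.13075637817383, 36.47654724121094), 0.3999268412590027)
green ((683.35546875, -22.679786682128906), (135.75807189941406, 146.9754180908203), 88.83375549316406)
yellow ((655.4359741210938, -224.50408935546875), (137.3882598876953, 146.67604064941406), 87.76335906982422)
red ((441.6264953613281, -349.9541931152344), (138.2344970703125, 146.39491271972656), 89.8940200805664)
405.5711348812753 130.89221933535987
178 [0.41666578 0.30198593 0.05548664] [0.48955291 0.34065425 0.07071133]
gauge centre [0.4856 0.0293]
pos [0.2455 0.5744 0.2306] yaw 66.9 F [0.3 0.4 1.5] grip 1.00 t 0.1 j7 -0.09
offset mm [-273.5 -157.6   80.8] roll -0.421 or 2.720
```

Emit:
send_rows(
  offset=[
    [-276,-157,40],
    [-276,-157,60],
    [-276,-157,80],
    [-276,-157,80],
    [-276,-157,80],
  ],
  roll=[-0.42,-0.42,-0.42,-0.42,-0.42],
  jaw=1,
  newtons=40,
)

```text
clock: 0.52
position: [0.3676, 0.4134, 0.1838]
ee_rot: [-0.01, 1.0, -0.0, -0.0]
ft_force: [1.6, 1.1, -0.7]
grip_width: 1.002
```

```bash
python3 -c "
from h import *
go(.438,.321,.12,91)"
```

```text
pos [0.3676 0.4134 0.1838] yaw 91.2 F [ 1.6  1.1 -0.7] grip 1.00 t 0.5167 j7 0.66
offset mm [-68.5 -93.8  63.8] roll 0.003 or -3.139
```

Emit:
send_rows(
  offset=[
    [-69,-94,64],
    [-69,-94,64],
    [-69,-94,64],
    [-69,-94,64],
    [-69,-94,64],
  ],
  roll=[0,0,0,0,0],
  jaw=0.75,
)

```text
clock: 0.93
position: [0.4385, 0.3184, 0.1185]
ee_rot: [-0.005, 1.0, -0.002, -0.001]
ft_force: [-1.2, 0.5, 0.2]
grip_width: 0.747
```

```bash
python3 - <<'E'
from h import *
go(.438,.321,.036,91)
p,d=eyes.camera("scene"); q,_=eyes.camera("top")
cv2.imwrite("pics/c2.png",np.hstack([cv2.resize(p[70:220,320:480],None,fx=2.5,fy=2.5,interpolation=2),cv2.resize(q[200:300,160:260],(375,375),interpolation=2)]))
E
```

```text
pos [0.4385 0.3184 0.1185] yaw 90.6 F [-1.2  0.5  0.2] grip 0.75 t 0.9333 j7 0.88
offset mm [ 0.3  2.9 82.5] roll -0.007 or 3.135
```

View pics/c2.png

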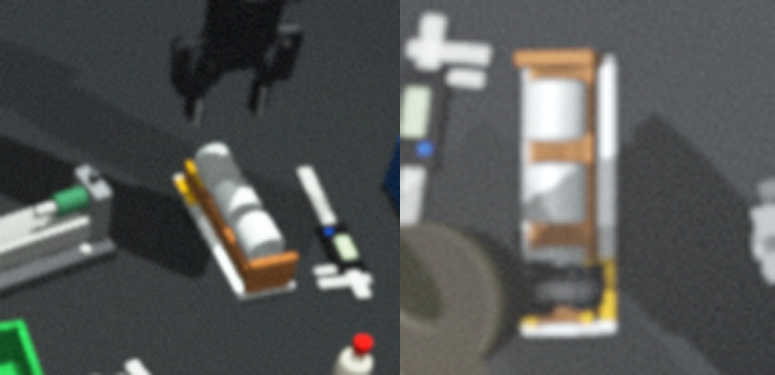

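The gripper is over the head sleeve, which shows between the fingers at crop (565,290). Descending.

Emit:
send_rows(
  offset=[
    [0,3,30],
    [0,3,60],
    [0,3,82],
    [0,3,82],
    [0,3,82],
  ],
  roll=[0,0,0,0,0],
)

```text
clock: 1.45
position: [0.4362, 0.3266, 0.0386]
ee_rot: [-0.009, 1.0, -0.0, -0.001]
ft_force: [0.8, -0.0, 1.0]
grip_width: 0.747
```

Emit:
send_rows(
  offset=[
    [0,0,0],
    [0,0,0],
    [0,0,0],
    [0,0,0],
    [0,0,0],
  ],
  roll=[0,0,0,0,0],
  jaw=0,
  newtons=40,
)

```text
clock: 1.87
position: [0.4385, 0.3239, 0.0408]
ee_rot: [-0.007, 1.0, -0.001, 0.001]
ft_force: [-3.8, -10.1, 10.4]
grip_width: 0.472
```

Emit:
send_rows(
  offset=[
    [0,0,-15],
    [0,0,-40],
    [0,0,-75],
    [0,0,-110],
    [0,0,-110],
  ],
  roll=[0,0,0,0,0],
)

```text
clock: 2.28
position: [0.4405, 0.3281, 0.1574]
ee_rot: [-0.008, 1.0, 0.004, 0.005]
ft_force: [0.7, 0.6, -0.9]
grip_width: 0.47
```

```bash
python3 -c "
from h import *
print(gw(0,0)); go(*gw(0,0),.15,11)"
```

```text
[0.4856 0.0293]
pos [0.4405 0.3281 0.1574] yaw 90.9 F [ 0.7  0.6 -0.9] grip 0.47 t 2.2833 j7 0.87
offset mm [ -40.3 -299.5    5.2] roll 1.395 or -1.747
```

Emit:
send_rows(
  offset=[
    [-6,-38,3],
    [-12,-78,5],
    [-18,-118,5],
    [-24,-158,5],
    [-30,-198,5],
  ],
  roll=[0.12,0.24,0.36,0.48,0.6],
)

```text
clock: 2.7
position: [0.4711, 0.1265, 0.1451]
ee_rot: [0.29, 0.957, 0.001, 0.001]
ft_force: [1.3, -0.2, -0.9]
grip_width: 0.471
```

```bash
python3 -c "
from h import *
go(*gw(0,0),.15,11)"
```

```text
pos [0.4711 0.1265 0.1451] yaw 56.2 F [ 1.3 -0.2 -0.9] grip 0.47 t 2.7 j7 0.65
offset mm [-66.1 -72.7  -5.1] roll 0.790 or -2.352
```

Emit:
send_rows(
  offset=[
    [-22,-24,0],
    [-44,-48,0],
    [-66,-73,0],
    [-66,-73,0],
    [-66,-73,0],
  ],
  roll=[0.12,0.24,0.36,0.48,0.6],
)

```text
clock: 3.12
position: [0.4862, 0.0285, 0.145]
ee_rot: [0.562, 0.827, 0.001, 0.001]
ft_force: [0.2, 0.6, -0.7]
grip_width: 0.473
```

Emit:
send_rows(
  offset=[
    [0,0,0],
    [0,0,0],
    [0,0,0],
    [0,0,0],
    [0,0,0],
  ],
  roll=[0.1,0.19,0.19,0.19,0.19],
)

```text
clock: 3.53
position: [0.4857, 0.0308, 0.1441]
ee_rot: [0.633, 0.774, 0.001, 0.0]
ft_force: [-0.5, -0.5, -1.3]
grip_width: 0.467
```

```bash
python3 - <<'E'
from h import *
go(*gw(0,0),.056,11)
p,d=eyes.camera("scene"); q,e=eyes.camera("top")
cv2.imwrite("pics/c3.png",np.hstack([cv2.resize(p[60:220,230:390],(450,450),interpolation=2),cv2.resize(q[200:300,260:360],(450,450),interpolation=2)])[:, :800])
E
```

```text
pos [0.4857 0.0308 0.1441] yaw 11.5 F [-0.5 -0.5 -1.3] grip 0.47 t 3.5333 j7 0.08
offset mm [-1.4 -0.5 88.1] roll 0.008 or -3.133
```

View pics/c3.png

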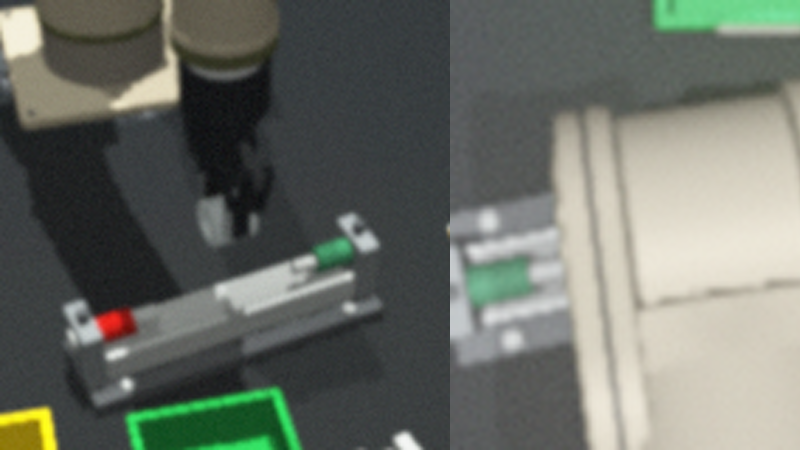

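Emit:
send_rows(
  offset=[
    [0,0,30],
    [0,0,60],
    [-1,0,80],
    [-1,0,86],
    [-1,0,88],
  ],
  roll=[0,0,0,0,0],
)

```text
clock: 4.05
position: [0.4842, 0.0293, 0.0548]
ee_rot: [0.634, 0.773, -0.001, -0.001]
ft_force: [-11.3, -1.7, 15.0]
grip_width: 0.473
```

Emit:
send_rows(
  offset=[
    [0,0,1],
    [0,0,2],
    [0,0,2],
    [0,0,2],
    [0,0,2],
  ],
  roll=[0,0,0,0,0],
)

```text
clock: 4.47
position: [0.4843, 0.0293, 0.0548]
ee_rot: [0.634, 0.773, -0.001, -0.001]
ft_force: [-13.3, -2.3, 16.7]
grip_width: 0.472
```

Emit:
send_rows(
  offset=[
    [0,0,0],
    [0,0,0],
    [0,0,0],
    [0,0,0],
    [0,0,0],
  ],
  roll=[0,0,0,0,0],
  jaw=0.75,
)

```text
clock: 4.88
position: [0.4859, 0.0296, 0.0537]
ee_rot: [0.634, 0.773, 0.0, 0.0]
ft_force: [-0.0, 0.0, 0.1]
grip_width: 0.748
```

Emit:
send_rows(
  offset=[
    [0,0,-20],
    [0,0,-50],
    [0,0,-80],
    [25,0,-80],
    [65,0,-80],
  ],
  roll=[0,0,0,0,0],
)

```text
clock: 5.3
position: [0.4748, 0.0908, 0.1357]
ee_rot: [0.637, 0.771, 0.002, 0.001]
ft_force: [0.1, 1.0, -0.2]
grip_width: 0.748
```

```bash
python3 - <<'E'
from h import *
o=monitor.get_obs();print(Ro.from_quat(o["ee_rot"]).as_matrix().round(2))
go(*gw(0,-55),.13,11)
p,d=eyes.camera("scene"); q,e=eyes.camera("top")
cv2.imwrite("pics/c4.png",np.hstack([cv2.resize(p[100:220,240:400],(600,450),interpolation=2)]))
P=cloud("scene",d).reshape(-1,3)
L=np.c_[(P[:,:2]-G)@np.array([[np.cos(A),-np.sin(A)],[np.sin(A),np.cos(A)]]),P[:,2]]
s=L[(abs(L[:,0])<.022)&(abs(L[:,1])<.068)&(L[:,2]>.066)&(L[:,2]<.09)];print(len(s),s.min(0),s.max(0),np.median(s,0))
E
```

```text
[[-0.19  0.98  0.  ]
 [ 0.98  0.19  0.  ]
 [-0.    0.   -1.  ]]
pos [0.4748 0.0908 0.1357] yaw 10.9 F [ 0.1  1.  -0.2] grip 0.75 t 5.3 j7 -0.06
offset mm [-5.50624e+04  9.24000e+01  1.77000e+01] roll -0.002 or 3.140
198 [-0.01639736 -0.01964783  0.06602084] [0.02007504 0.02146589 0.08447286] [ 0.0068637  -0.00044355  0.07843675]
```

View pics/c4.png

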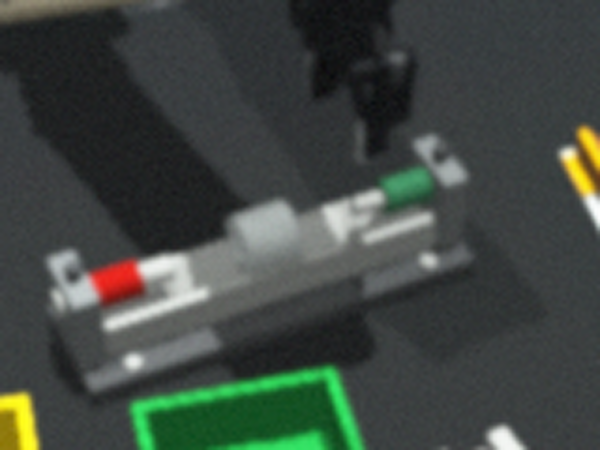

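The sleeve lies in the V at gauge y≈0, crop (265,232), and is released. Now I'll shut the fingers and drop in on its −y side.

Emit:
send_rows(
  offset=[
    [-35,-1,0],
    [-75,-1,0],
    [-113,-1,0],
    [-113,-1,0],
    [-113,-1,0],
  ],
  roll=[0,0,0,0,0],
  jaw=0,
  newtons=20,
)

```text
clock: 5.82
position: [0.4941, -0.02, 0.1334]
ee_rot: [0.636, 0.772, -0.0, 0.0]
ft_force: [0.3, 1.2, -0.3]
grip_width: 0.04
```

Emit:
send_rows(
  offset=[
    [0,0,0],
    [0,0,20],
    [0,0,50],
    [0,0,70],
    [0,0,80],
  ],
  roll=[0,0,0,0,0],
)

```text
clock: 6.23
position: [0.4924, -0.0161, 0.051]
ee_rot: [0.633, 0.774, -0.001, -0.001]
ft_force: [-0.2, -0.3, -0.0]
grip_width: -0.002
```

```bash
python3 - <<'E'
from h import *
o=monitor.get_obs();d=o["position"][:2]-G;print("gauge xy",d@[np.cos(A),np.sin(A)],d@[-np.sin(A),np.cos(A)])
go(*gw(0,.0),.054,11)
E
```

```text
gauge xy -0.001999310863303903 -0.04589152618715171
pos [ 0.4924 -0.0161  0.051 ] yaw 11.4 F [-0.2 -0.3 -0. ] grip -0.00 t 6.2333 j7 0.25
offset mm [45.9  2.3 -3. ] roll 0.008 or -3.134
```

Emit:
send_rows(
  offset=[
    [12,0,0],
    [26,0,0],
    [40,0,0],
    [50,0,0],
    [56,0,0],
  ],
  roll=[0,0,0,0,0],
)

```text
clock: 6.65
position: [0.4832, 0.0387, 0.054]
ee_rot: [0.633, 0.774, 0.0, 0.0]
ft_force: [0.1, -3.9, 3.0]
grip_width: 0.0
```

Emit:
send_rows(
  offset=[
    [1,0,0],
    [2,0,0],
    [4,0,0],
    [5,0,0],
    [6,0,0],
  ],
  roll=[0,0,0,0,0],
)

```text
clock: 7.07
position: [0.482, 0.0426, 0.0535]
ee_rot: [0.634, 0.773, -0.0, 0.0]
ft_force: [-0.3, -3.6, 2.6]
grip_width: -0.002
```

Emit:
send_rows(
  offset=[
    [1,0,0],
    [2,0,0],
    [3,0,0],
    [4,0,0],
    [5,0,0],
  ],
  roll=[0,0,0,0,0],
)

```text
clock: 7.48
position: [0.4809, 0.0481, 0.0534]
ee_rot: [0.634, 0.773, 0.0, -0.0]
ft_force: [0.2, -3.6, 2.2]
grip_width: -0.002
```

Emit:
send_rows(
  offset=[
    [0.5,0,0],
    [1,0,0],
    [1.5,0,0],
    [2,0,0],
    [2.5,0,0],
  ],
  roll=[0,0,0,0,0],
)

```text
clock: 7.9
position: [0.4804, 0.0505, 0.0534]
ee_rot: [0.634, 0.773, 0.0, -0.0]
ft_force: [-0.4, -3.5, 2.9]
grip_width: -0.001
```

Emit:
send_rows(
  offset=[
    [0.5,0,0],
    [1,0,0],
    [1.5,0,0],
    [2,0,0],
    [2.5,0,0],
  ],
  roll=[0,0,0,0,0],
)

```text
clock: 8.32
position: [0.4799, 0.053, 0.0534]
ee_rot: [0.634, 0.773, 0.0, -0.0]
ft_force: [0.9, -3.3, 2.5]
grip_width: -0.0
```

Emit:
send_rows(
  offset=[
    [0.5,0,0],
    [1,0,0],
    [1.5,0,0],
    [2,0,0],
    [2.5,0,0],
  ],
  roll=[0,0,0,0,0],
)

```text
clock: 8.73
position: [0.4794, 0.0554, 0.0534]
ee_rot: [0.634, 0.773, 0.0, -0.0]
ft_force: [0.0, -4.1, 2.8]
grip_width: -0.001
```

Emit:
send_rows(
  offset=[
    [1,0,0],
    [2,0,0],
    [3,0,0],
    [4,0,0],
    [5,0,0],
  ],
  roll=[0,0,0,0,0],
)

```text
clock: 9.15
position: [0.4784, 0.0604, 0.0534]
ee_rot: [0.634, 0.773, 0.0, -0.0]
ft_force: [0.1, -3.4, 2.7]
grip_width: -0.002
```

Emit:
send_rows(
  offset=[
    [1,0,0],
    [2,0,0],
    [3,0,0],
    [4,0,0],
    [5,0,0],
  ],
  roll=[0,0,0,0,0],
)

```text
clock: 9.57
position: [0.4774, 0.0652, 0.0534]
ee_rot: [0.634, 0.773, 0.0, -0.0]
ft_force: [-0.1, -3.2, 2.8]
grip_width: 0.002
```

Emit:
send_rows(
  offset=[
    [0.5,0,0],
    [1,0,0],
    [1.5,0,0],
    [2,0,0],
    [2.5,0,0],
  ],
  roll=[0,0,0,0,0],
)

```text
clock: 9.98
position: [0.477, 0.0676, 0.0534]
ee_rot: [0.634, 0.773, 0.0, -0.0]
ft_force: [0.6, -3.5, 2.8]
grip_width: 0.001
```

```bash
python3 - <<'E'
from h import *
o=monitor.get_obs();d=o["position"][:2]-G;print("gauge xy",d@[np.cos(A),np.sin(A)],d@[-np.sin(A),np.cos(A)],o["ft_force"])
p,d=eyes.camera("scene")
cv2.imwrite("pics/c5.png",cv2.resize(p[100:220,240:400],(600,450),interpolation=2))
E
```

```text
gauge xy -0.0011585207038041995 0.03925754930940367 [ 0.58978392 -3.5110459   2.81223262]
```

View pics/c5.png

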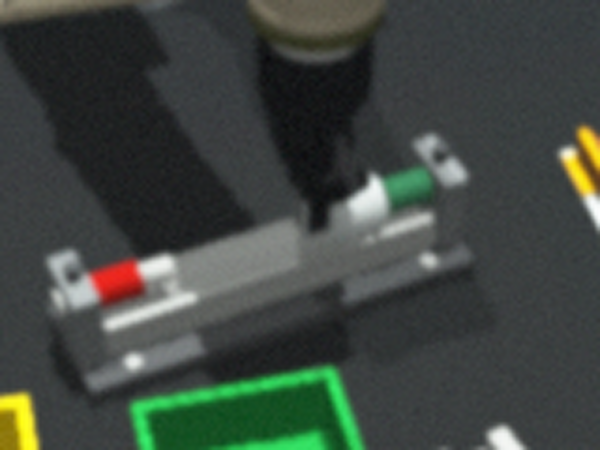

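The sleeve is on the pin with its end close to the green collar at crop (385,190). I'll creep forward until the force rises.

Emit:
send_rows(
  offset=[
    [0.5,0,0],
    [1,0,0],
    [1.5,0,0],
    [2,0,0],
    [2.5,0,0],
  ],
  roll=[0,0,0,0,0],
)

```text
clock: 10.45
position: [0.4765, 0.0701, 0.0534]
ee_rot: [0.634, 0.773, 0.0, -0.0]
ft_force: [0.2, -4.3, 3.0]
grip_width: -0.001
```

Emit:
send_rows(
  offset=[
    [0.3,0,0],
    [0.6,0,0],
    [0.9,0,0],
    [1.2,0,0],
    [1.5,0,0],
  ],
  roll=[0,0,0,0,0],
)

```text
clock: 10.87
position: [0.4762, 0.0716, 0.0534]
ee_rot: [0.634, 0.773, 0.0, -0.0]
ft_force: [0.6, -3.4, 2.0]
grip_width: 0.0
```

Emit:
send_rows(
  offset=[
    [0.3,0,0],
    [0.6,0,0],
    [0.9,0,0],
    [1.2,0,0],
    [1.5,0,0],
  ],
  roll=[0,0,0,0,0],
)

```text
clock: 11.28
position: [0.4759, 0.0727, 0.0534]
ee_rot: [0.634, 0.773, -0.0, 0.0]
ft_force: [1.0, -5.2, 2.6]
grip_width: 0.0
```

Emit:
send_rows(
  offset=[
    [0.2,0,0],
    [0.4,0,0],
    [0.6,0,0],
    [0.8,0,0],
    [1,0,0],
  ],
  roll=[0,0,0,0,0],
)

```text
clock: 11.7
position: [0.4758, 0.0728, 0.0534]
ee_rot: [0.635, 0.773, -0.0, 0.0]
ft_force: [1.3, -9.3, 3.4]
grip_width: 0.003
```

It's home: the tool stalled and the force rose to about 9 N. Now I'll lift, straddle the sleeve, grip it lightly and draw it off the pin.

Emit:
send_rows(
  offset=[
    [-6,0,0],
    [-6,0,-25],
    [-6,0,-55],
    [-6,0,-80],
    [10,0,-80],
  ],
  roll=[0,0,0,0,0],
)

```text
clock: 12.12
position: [0.4765, 0.0825, 0.1381]
ee_rot: [0.635, 0.772, 0.003, 0.002]
ft_force: [1.2, 0.3, 0.5]
grip_width: -0.001
```

Emit:
send_rows(
  offset=[
    [15,0,0],
    [15,0,0],
    [15,0,20],
    [15,0,50],
    [15,0,79],
  ],
  roll=[0,0,0,0,0],
  jaw=0.75,
)

```text
clock: 12.53
position: [0.4711, 0.0989, 0.0538]
ee_rot: [0.634, 0.773, 0.001, 0.0]
ft_force: [0.4, 0.1, -0.3]
grip_width: 0.713
```

Emit:
send_rows(
  offset=[
    [0,0,0],
    [0,0,0],
    [0,0,0],
    [0,0,0],
    [0,0,0],
  ],
  roll=[0,0,0,0,0],
  jaw=0.3,
  newtons=20,
)

```text
clock: 12.95
position: [0.4709, 0.0984, 0.0547]
ee_rot: [0.634, 0.773, 0.0, 0.0]
ft_force: [4.6, 0.9, -17.0]
grip_width: 0.478
```

Emit:
send_rows(
  offset=[
    [0,0,1],
    [0,0,1],
    [-3,0,1],
    [-6,0,1],
    [-9,0,1],
  ],
  roll=[0,0,0,0,0],
)

```text
clock: 13.37
position: [0.4731, 0.0895, 0.0541]
ee_rot: [0.634, 0.773, 0.001, 0.0]
ft_force: [0.6, -0.3, -0.7]
grip_width: 0.474
```

Emit:
send_rows(
  offset=[
    [-4,0,0],
    [-10,0,0],
    [-16,0,0],
    [-22,0,0],
    [-28,0,0],
  ],
  roll=[0,0,0,0,0],
)

```text
clock: 13.78
position: [0.4781, 0.0615, 0.0535]
ee_rot: [0.634, 0.773, -0.0, -0.0]
ft_force: [0.1, -0.3, -0.2]
grip_width: 0.477
```

Emit:
send_rows(
  offset=[
    [-6,0,0],
    [-12,0,0],
    [-18,0,0],
    [-23,0,0],
    [-25,0,0],
  ],
  roll=[0,0,0,0,0],
)

```text
clock: 14.2
position: [0.4829, 0.0368, 0.0534]
ee_rot: [0.634, 0.773, -0.0, -0.0]
ft_force: [-2.6, 1.7, 0.9]
grip_width: 0.479
```

Emit:
send_rows(
  offset=[
    [0,0,0],
    [0,0,0],
    [0,0,0],
    [0,0,-30],
    [0,0,-70],
  ],
  roll=[0,0,0,0,0],
  jaw=0.75,
)

```text
clock: 14.62
position: [0.4808, 0.0374, 0.1217]
ee_rot: [0.634, 0.773, -0.003, -0.001]
ft_force: [0.8, 0.5, 0.8]
grip_width: 0.754
```

Emit:
send_rows(
  offset=[
    [20,0,-5],
    [40,0,0],
    [40,0,0],
    [40,0,0],
    [40,0,20],
  ],
  roll=[0,0,0,0,0],
  jaw=0,
)

```text
clock: 15.03
position: [0.4773, 0.0771, 0.106]
ee_rot: [0.634, 0.773, 0.002, 0.001]
ft_force: [-0.3, 0.2, -0.5]
grip_width: 0.035
```

```bash
python3 - <<'E'
from h import *
o=monitor.get_obs();d=o["position"][:2]-G;print("gauge xy",d@[np.cos(A),np.sin(A)],d@[-np.sin(A),np.cos(A)],o["position"],o["grip_width"])
p,d=eyes.camera("scene")
P=cloud("scene",d).reshape(-1,3)
L=np.c_[(P[:,:2]-G)@np.array([[np.cos(A),-np.sin(A)],[np.sin(A),np.cos(A)]]),P[:,2]]
s=L[(abs(L[:,0])<.022)&(abs(L[:,1])<.068)&(L[:,2]>.066)&(L[:,2]<.083)];print(len(s),s.min(0),s.max(0),np.percentile(s[:,1],[3,97]))
E
```

```text
gauge xy 0.0010171594946488751 0.04852583328525919 [0.47733931 0.07712836 0.10599116] 0.03504186896254977
184 [-0.01835025 -0.0102434   0.0660648 ] [0.01953762 0.03019343 0.08299189] [-0.00926686  0.02862185]
```

Emit:
send_rows(
  offset=[
    [0,0,20],
    [0,0,40],
    [0,0,52],
    [0,0,52],
    [-8,0,52],
  ],
  roll=[0,0,0,0,0],
)

```text
clock: 15.5
position: [0.4762, 0.0694, 0.0513]
ee_rot: [0.634, 0.774, -0.001, -0.001]
ft_force: [-0.3, 4.3, 3.4]
grip_width: 0.001
```

Emit:
send_rows(
  offset=[
    [-10,0,0],
    [-20,0,0],
    [-30,0,0],
    [-38,0,0],
    [-42,0,0],
  ],
  roll=[0,0,0,0,0],
)

```text
clock: 15.92
position: [0.4854, 0.0261, 0.0519]
ee_rot: [0.635, 0.773, 0.0, 0.0]
ft_force: [-1.3, 2.8, 1.2]
grip_width: -0.001
```

Emit:
send_rows(
  offset=[
    [-2,0,0],
    [-4,0,0],
    [-6,0,0],
    [-8,0,0],
    [-10,0,0],
  ],
  roll=[0,0,0,0,0],
)

```text
clock: 16.33
position: [0.4868, 0.0183, 0.0514]
ee_rot: [0.634, 0.773, 0.0, -0.0]
ft_force: [-0.9, 2.2, 1.7]
grip_width: -0.001
```

```bash
python3 - <<'E'
from h import *
o=monitor.get_obs();d=o["position"][:2]-G;print("gauge xy",d@[np.cos(A),np.sin(A)],d@[-np.sin(A),np.cos(A)],o["position"],o["grip_width"],o["ft_force"])
E
```

```text
gauge xy -0.0008797419848119779 -0.011049948446532737 [0.48684485 0.01828521 0.05141585] -0.001447467042276684 [-0.91266387  2.18965226  1.70100607]
```

Sleeve at about −41. I'll creep toward the no-go nose.

Emit:
send_rows(
  offset=[
    [-1,0,0],
    [-2,0,0],
    [-3,0,0],
    [-4,0,0],
    [-5,0,0],
  ],
  roll=[0,0,0,0,0],
)

```text
clock: 16.75
position: [0.4878, 0.0131, 0.0514]
ee_rot: [0.634, 0.773, 0.0, -0.0]
ft_force: [-0.6, 3.2, 1.8]
grip_width: -0.0
```

Emit:
send_rows(
  offset=[
    [-0.5,0,0],
    [-1,0,0],
    [-1.5,0,0],
    [-2,0,0],
    [-2.5,0,0],
  ],
  roll=[0,0,0,0,0],
)

```text
clock: 17.17
position: [0.4883, 0.0107, 0.0514]
ee_rot: [0.634, 0.773, 0.0, -0.0]
ft_force: [-1.4, 2.9, 2.1]
grip_width: -0.002
```

Emit:
send_rows(
  offset=[
    [-0.4,0,0],
    [-0.8,0,0],
    [-1.2,0,0],
    [-1.6,0,0],
    [-2,0,0],
  ],
  roll=[0,0,0,0,0],
)

```text
clock: 17.58
position: [0.4887, 0.0088, 0.0514]
ee_rot: [0.634, 0.773, 0.0, -0.0]
ft_force: [0.1, 2.6, 1.8]
grip_width: 0.002
```

Emit:
send_rows(
  offset=[
    [-0.3,0,0],
    [-0.6,0,0],
    [-0.9,0,0],
    [-1.2,0,0],
    [-1.5,0,0],
  ],
  roll=[0,0,0,0,0],
)

```text
clock: 18.0
position: [0.4889, 0.0083, 0.0515]
ee_rot: [0.634, 0.773, 0.0, -0.001]
ft_force: [-2.0, 8.0, 3.7]
grip_width: 0.002
```

Emit:
send_rows(
  offset=[
    [-0.2,0,0],
    [-0.4,0,0],
    [-0.6,0,0],
    [-0.8,0,0],
    [-1,0,0],
  ],
  roll=[0,0,0,0,0],
)

```text
clock: 18.42
position: [0.4889, 0.0083, 0.0515]
ee_rot: [0.634, 0.774, 0.001, -0.001]
ft_force: [-4.1, 11.0, 4.2]
grip_width: -0.001
```

```bash
python3 - <<'E'
from h import *
o=monitor.get_obs();d=o["position"][:2]-G;print("gauge xy",d@[np.cos(A),np.sin(A)],d@[-np.sin(A),np.cos(A)],o["ft_force"])
p,d=eyes.camera("scene")
P=cloud("scene",d).reshape(-1,3)
L=np.c_[(P[:,:2]-G)@np.array([[np.cos(A),-np.sin(A)],[np.sin(A),np.cos(A)]]),P[:,2]]
s=L[(abs(L[:,0])<.012)&(L[:,1]<-.02)&(L[:,1]>-.13)&(L[:,2]>.060)&(L[:,2]<.095)]
for y in np.arange(-.128,-.02,.004):
    k=s[(s[:,1]>=y)&(s[:,1]<y+.004)]
    if len(k): print(round(y+.002,3),len(k),np.percentile(k[:,2],90).round(4))
cv2.imwrite("pics/c6.png",cv2.resize(p[130:220,240:360],(800,600),interpolation=2))
E
```

```text
gauge xy -0.0007242874978331388 -0.021269561286808156 [-4.14353997 11.04742448  4.19020759]
-0.126 9 0.0747
-0.122 15 0.0737
-0.118 13 0.0756
-0.114 15 0.075
-0.11 12 0.0742
-0.106 12 0.074
-0.102 15 0.074
-0.098 13 0.073
-0.094 10 0.0737
-0.09 9 0.0704
-0.086 11 0.0709
-0.082 8 0.0714
-0.078 11 0.0697
-0.074 20 0.0823
-0.07 16 0.0837
-0.066 10 0.0819
-0.062 14 0.0844
-0.058 11 0.0822
-0.054 12 0.0837
-0.05 12 0.0826
-0.046 12 0.0841
-0.042 15 0.0836
-0.038 9 0.0837
-0.034 20 0.0917
-0.03 9 0.0836
-0.026 8 0.0776
-0.022 8 0.0789
```

View pics/c6.png

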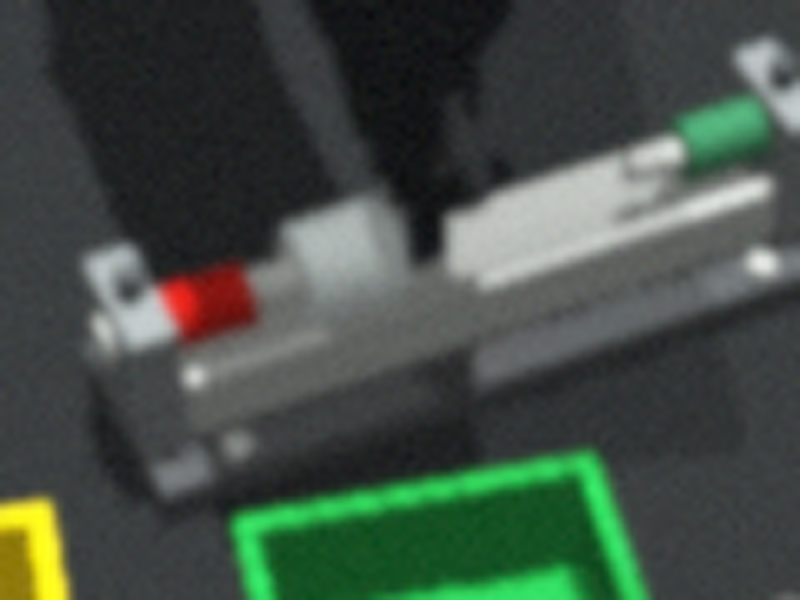

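The depth profile shows the sleeve's end about 20 mm short of the red collar. The tool travel between stops was 65.8 mm, which matches +74 to −53. So the no-go pin refuses it and the sleeve is good, for the green tray. Now I'll grip and lift it.

Emit:
send_rows(
  offset=[
    [7,0,0],
    [8,0,-25],
    [8,0,-55],
    [8,0,-80],
    [-15,0,-80],
  ],
  roll=[0,0,0,0,0],
)

```text
clock: 18.88
position: [0.4944, -0.0052, 0.1358]
ee_rot: [0.632, 0.775, 0.003, 0.002]
ft_force: [1.5, 1.2, 0.1]
grip_width: 0.004
```

Emit:
send_rows(
  offset=[
    [-12,0,0],
    [-12,0,0],
    [-12,0,20],
    [-12,0,50],
    [-12,0,78],
  ],
  roll=[0,0,0,0,0],
  jaw=0.75,
)

```text
clock: 19.3
position: [0.4947, -0.0201, 0.0525]
ee_rot: [0.634, 0.773, 0.0, 0.001]
ft_force: [-0.2, 0.6, 0.2]
grip_width: 0.712
```

Emit:
send_rows(
  offset=[
    [0,0,0],
    [0,0,0],
    [0,0,0],
    [0,0,0],
    [0,0,0],
  ],
  roll=[0,0,0,0,0],
  jaw=0.3,
  newtons=20,
)

```text
clock: 19.72
position: [0.4948, -0.0201, 0.0544]
ee_rot: [0.634, 0.773, 0.0, 0.0]
ft_force: [0.1, -0.3, -4.5]
grip_width: 0.48
```

Emit:
send_rows(
  offset=[
    [4,0,0],
    [8,0,0],
    [13,0,0],
    [18,0,0],
    [20,0,0],
  ],
  roll=[0,0,0,0,0],
)

```text
clock: 20.13
position: [0.4906, 0.0008, 0.0537]
ee_rot: [0.634, 0.774, 0.0, -0.0]
ft_force: [0.2, 0.4, -1.6]
grip_width: 0.479
```

Emit:
send_rows(
  offset=[
    [0,0,0],
    [0,0,0],
    [0,0,-20],
    [0,0,-55],
    [0,0,-90],
  ],
  roll=[0,0,0,0,0],
  jaw=0,
  newtons=40,
)

```text
clock: 20.55
position: [0.4896, -0.0012, 0.1438]
ee_rot: [0.634, 0.773, -0.001, -0.001]
ft_force: [1.0, 0.1, -1.1]
grip_width: 0.472
```

```bash
python3 - <<'E'
from h import *
go(.683,-.022,.15,2)
E
```

```text
pos [ 0.4896 -0.0012  0.1438] yaw 11.2 F [ 1.   0.1 -1.1] grip 0.47 t 20.55 j7 0.15
offset mm [-58.1 185.6  -6.7] roll 0.161 or -2.980
```

Emit:
send_rows(
  offset=[
    [-11,36,-6],
    [-23,74,-6],
    [-35,112,-6],
    [-47,150,-6],
    [-58,186,-6],
  ],
  roll=[0.08,0.16,0.16,0.16,0.16],
)

```text
clock: 20.97
position: [0.6862, -0.0212, 0.1491]
ee_rot: [0.694, 0.72, 0.0, -0.0]
ft_force: [0.9, -0.3, 0.5]
grip_width: 0.472
```

Emit:
send_rows(
  offset=[
    [0,0,0],
    [0,0,30],
    [0,0,60],
    [0,0,90],
    [0,0,105],
  ],
  roll=[0,0,0,0,0],
)

```text
clock: 21.38
position: [0.6822, -0.0212, 0.0401]
ee_rot: [0.694, 0.72, -0.002, -0.002]
ft_force: [-0.4, 1.1, -1.5]
grip_width: 0.473
```

```bash
python3 - <<'E'
from h import *
go(.683,-.022,.019,2)
p,d=eyes.camera("scene")
cv2.imwrite("pics/c7.png",cv2.resize(p[130:280,230:390],(640,600),interpolation=2))
E
```

```text
pos [ 0.6822 -0.0212  0.0401] yaw 2.1 F [-0.4  1.1 -1.5] grip 0.47 t 21.3833 j7 0.19
offset mm [-0.9  0.9 21.1] roll 0.002 or -3.140
```

View pics/c7.png

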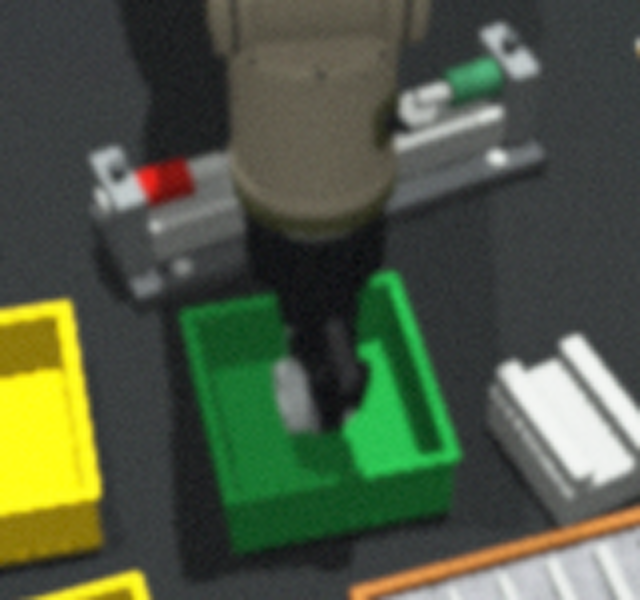

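The sleeve is inside the green tray, crop (295,395), near its centre. Lowering it to the floor.

Emit:
send_rows(
  offset=[
    [0,0,7],
    [0,0,13],
    [0,0,17],
    [0,0,19],
    [0,0,19],
  ],
  roll=[0,0,0,0,0],
)

```text
clock: 21.85
position: [0.6847, -0.021, 0.026]
ee_rot: [0.694, 0.72, 0.0, 0.0]
ft_force: [-0.4, -0.6, -1.8]
grip_width: 0.468
```

Emit:
send_rows(
  offset=[
    [0,0,0.5],
    [0,0,1],
    [0,0,1.5],
    [0,0,1.5],
    [0,0,1.5],
  ],
  roll=[0,0,0,0,0],
)

```text
clock: 22.27
position: [0.6844, -0.021, 0.0241]
ee_rot: [0.694, 0.72, 0.0, 0.0]
ft_force: [-0.3, -0.5, -1.5]
grip_width: 0.468
```

Emit:
send_rows(
  offset=[
    [0,0,0.8],
    [0,0,1.6],
    [0,0,2.4],
    [0,0,3.2],
    [0,0,4],
  ],
  roll=[0,0,0,0,0],
)

```text
clock: 22.68
position: [0.6843, -0.021, 0.0198]
ee_rot: [0.694, 0.72, 0.0, -0.0]
ft_force: [-0.7, 0.6, -0.7]
grip_width: 0.473
```

Emit:
send_rows(
  offset=[
    [0,0,0.4],
    [0,0,0.8],
    [0,0,1.2],
    [0,0,1.6],
    [0,0,2],
  ],
  roll=[0,0,0,0,0],
)

```text
clock: 23.1
position: [0.6844, -0.021, 0.0179]
ee_rot: [0.694, 0.72, 0.0, 0.0]
ft_force: [0.3, 0.1, -1.1]
grip_width: 0.469
```

Emit:
send_rows(
  offset=[
    [0,0,0.4],
    [0,0,0.8],
    [0,0,1.2],
    [0,0,1.6],
    [0,0,2],
  ],
  roll=[0,0,0,0,0],
)

```text
clock: 23.52
position: [0.6844, -0.021, 0.0171]
ee_rot: [0.694, 0.72, 0.0, -0.0]
ft_force: [-6.4, 0.8, 12.5]
grip_width: 0.472
```

Floor contact. Releasing and lifting.

Emit:
send_rows(
  offset=[
    [0,0,0],
    [0,0,0],
    [0,0,0],
    [0,0,0],
    [0,0,0],
  ],
  roll=[0,0,0,0,0],
  jaw=0.72,
)

```text
clock: 23.93
position: [0.6843, -0.021, 0.0158]
ee_rot: [0.694, 0.72, -0.0, -0.0]
ft_force: [-0.6, 0.7, -0.9]
grip_width: 0.723
```

Emit:
send_rows(
  offset=[
    [0,0,-15],
    [0,0,-45],
    [0,0,-85],
    [0,0,-125],
    [0,0,-165],
  ],
  roll=[0,0,0,0,0],
)

```text
clock: 24.35
position: [0.684, -0.0213, 0.184]
ee_rot: [0.694, 0.72, 0.0, 0.0]
ft_force: [1.6, -0.3, 0.6]
grip_width: 0.718
```

Emit:
send_rows(
  offset=[
    [0,-40,0],
    [0,-80,0],
    [0,-120,0],
    [0,-160,0],
    [0,-180,0],
  ],
  roll=[0,0,0,0,0],
)

```text
clock: 24.77
position: [0.5008, -0.0284, 0.1816]
ee_rot: [0.694, 0.72, 0.0, -0.001]
ft_force: [0.6, -0.7, 0.0]
grip_width: 0.722
```

```bash
python3 - <<'E'
from h import *
p,d=eyes.camera("scene");q,e=eyes.camera("top")
cv2.imwrite("pics/c8.png",np.vstack([cv2.resize(p[90:290,200:500],(450,300)),cv2.resize(q[90:300,150:465],(450,300))]))
P=cloud("scene",d).reshape(-1,3); s=P[(abs(P[:,0]-.683)<.058)&(abs(P[:,1]+.022)<.053)&(P[:,2]>.022)&(P[:,2]<.07)];print(len(s),s.min(0),s.max(0),np.median(s,0))
o=monitor.get_obs();print(o["position"],o["ft_force"],o["grip_width"],o["clock"])
Z=cloud("top",e)[205:297,185:225];m=np.uint8((Z[...,2]>.055)&(Z[...,2]<.075)); N,L,S,C=cv2.connectedComponentsWithStats(m,connectivity=4)
for i in range(1,N):
    if S[i,4]>20: print(Z[L==i].mean(0).round(4),S[i,4])
E
```

```text
294 [ 0.66780754 -0.04358268  0.02215415] [ 0.70743907 -0.00229808  0.05017652] [ 0.69545425 -0.02382529  0.04187198]
[ 0.50197868 -0.02809563  0.1822877 ] [0.78536765 0.26178245 0.35894776] 0.7185562232513124 24.8667
[0.5543 0.3218 0.0626] 224
[0.496  0.3216 0.0629] 221
```

View pics/c8.png

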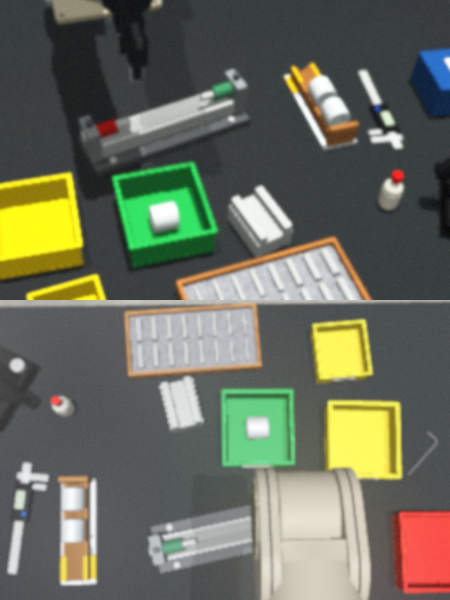

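The sleeve lies in the middle of the green tray, at (165,218) in the upper view and (257,428) in the lower. The other two sleeves are still in the rail and the bystanders haven't moved.

```bash
python3 -c "
from workcell import manip
print(manip.hand_in())"
```

```text
the job is handed in; nothing more can be done
None
```

The first sleeve in line gauged as good, so I set it down in the green tray and handed the job in at about 25 s. The hand-in gives no verdict.

- **Go pin:** I laid the sleeve in the V-way, let go and pushed it with shut fingers. It ran home against the green collar, with about 9 N at the stop.
- **No-go pin:** I drew it off with a 20 N grip, released it and pushed it the other way. It was refused at the nose, with about 11–12 N at the stop.
- **Measurement check:** The 65.8 mm of tool travel between the two stops, and the roughly 20 mm gap left to the red collar, both fit a refusal at −53 mm.
- **Last checks:** The sleeve rests near the middle of the green tray, released. The other two sleeves are within about 1 mm of where they started. The bystanders look unmoved in the pictures, and the arm was clear, with about 0.9 N at the wrist.

No check failed. The fingers pulled up on the sleeve with 17 N when I gripped it on the go pin; lowering the tool 1 mm cleared that. When I laid the sleeve in the V-way, side contact was about 13 N.

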